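Load a sample carrier into the analyser's feed track

TASK

Load the blue sample carrier into the aluminium feed track: enter it from the open, flared end so that its foot plate runs under the two lips, slide it along fully home against the red end stop, and let go. Leave the yellow carrier where it stands.

Things in the scene. Friction and masses are not known exactly. Their poses are not given: they have to be found in the camera images.
- carrier_blue: The blue sample carrier, about 0.24 kg, ends alike. Foot plate 110 (x) x 56 (y) x 8 mm; deck 44 wide at height 34-38; two cups fixed in it at x = +-33, rims 35 across at height 63; in the middle an upright fin 24 (x) x 14 (y) mm, top at 100: grip across the 14 mm with the fingertips about 70 above the table. Origin: centre of underside, z up.
- carrier_yellow: The yellow sample carrier, about 0.24 kg, ends alike. Foot plate 110 (x) x 56 (y) x 8 mm; deck 44 wide at height 34-38; two cups fixed in it at x = +-33, rims 35 across at height 63; in the middle an upright fin 24 (x) x 14 (y) mm, top at 100: grip across the 14 mm with the fingertips about 70 above the table. Origin: centre of underside, z up. Leave it alone.
- track: Aluminium track fixed on the table, no floor (the carrier slides on the table). x points from open end to red stop (30 mm high). Origin: on the table, below a home carrier's centre; black stop pad face at x = +57 mm. Inner walls at y = +-33, x = -54 to +67; lips reach in to y = +-20, underside 14, top 18 mm up. 106 mm wide over its screw feet.
- mouth (a point): Point on the table on the track's centre line where walls and lips begin (track x = -54 mm); x axis as the track's. Before it lie lead-in walls, 14 mm high, without lips, widening from y = +-33 to about +-48 mm at 28 mm in front of this point.

How it is judged (in metres and radians):
On the way:
1. the blue carrier's foot plate is in the open end, low between the rails and in line with them (x of carrier_blue in the frame of track between -0.125 and -0.02 m and y of carrier_blue in the frame of track between -0.012 and 0.012 m and z of carrier_blue in the frame of track between -0.006 and 0.012 m and angle between the x axis of carrier_blue and the x axis of track, either way round below 0.17 rad and angle between carrier_blue's own z axis and vertical below 0.17 rad), for 0.1 s.
At the end, for the whole second after the job is handed in: The blue carrier stands released and at rest in the track, under the lips, with its centre within 12 mm of the home point along the track and across it, flat on the table (within 12 mm and 10 degrees) and lined up within 10 degrees, either end first (x of carrier_blue in the frame of track between -0.012 and 0.01 m and y of carrier_blue in the frame of track between -0.012 and 0.012 m and z of carrier_blue in the frame of track between -0.006 and 0.012 m and angle between the x axis of carrier_blue and the x axis of track, either way round below 0.17 rad and angle between carrier_blue's own z axis and vertical below 0.17 rad and linear speed of carrier_blue below 0.02 m/s); the robot touches nothing.
It fails at once if the yellow carrier is moved by more than 30 mm (distance of carrier_yellow from where it was at the start of the episode above 0.03 m).
It also fails if it takes over 56 s, if anything falls off the work surface, if the arm or the gripper's body presses on something with over 40 N, if the wrist force passes 120 N, or if a joint passes its speed limit or range.

ROBOT

A 6-joint arm with a two-finger parallel gripper is mounted at the origin on a cart in front of the work surface, level with it; the furniture and walls round the work are solid. World frame = base frame: x ahead of the robot, y to its left, z up, the work surface at z = 0. Lengths are in m, angles in degrees, forces in N, time in s.
With the tool pointing down it reaches from about 0.25 to 0.775 m from the base axis. Payload 4 kg.
Tool frame: the origin (TCP) lies at the very end of the fingers, on their centre line; the grasp point (between the pads) lies 19 mm behind it; z points along the fingers, y is the line along which they close (so a half turn about z gives the same grasp; the last joint's range is limited). The gripper opens to 94 mm and grips with 3 to 60 N. Pads are 16 mm wide; open, the fingers measure 119 mm over their backs; the gripper's body (75 mm by 177 mm) begins 78 mm behind the grasp point.
Start: joints at [60.098, 4.996, 78.535, -0, 96.463, -5.907], TCP at [0.224, 0.502, 0.206] pointing down, gripper open.
Joint ranges: [-177.83, 177.83], [-43.37, 116.18], [15.69, 146.23], [-61.86, 241.86], [9.47, 152.12], [-147.06, 147.06]. Speed limits (degrees/s): [159.86, 159.86, 180, 180, 180, 180].

INTERFACE

Orientations are given as [roll, pitch, yaw] about the fixed x, y, z axes, in that order (R = Rz(yaw) Ry(pitch) Rx(roll)).
In Python, from workcell import state, capture, finish_job gives the robot as it stands.
- The arm moves only by the shell command python3 -m handwheel 'ROWS' [OPENING] [FORCE]. ROWS is JSON, a list of rows, each a list of 6 numbers: the shift along the tool's x, y, z in cm, then the turn, a rotation vector about the tool's x, y, z in rad. A call has exactly 10 rows; each row is the pose to reach, as a shift and turn from the pose commanded when the call began, along the tool's axes at that moment; what a row does not reach only later rows make up. A row lasts 1/8 s, in which the tool goes at most 62.5 mm and 10.7 degrees, less where a joint would pass 70% of its speed; a pose out of reach is approached as far as the arm can. A call with a gripper value outside its range is refused whole. OPENING is the finger opening in cm, from 0 to 9.4, set as the call begins (- or left out, the last holds). The fingers move at their own pace and stop on an object; FORCE is the grip in N (left out, the last holds). Time passes only in rows, so rows that repeat a pose let the fingers close, or fill a call up. It gives the time, the measured TCP pose, the force, the opening and the grip force at its end, in the units of the state.
- state(): the state, without advancing time (a new reading comes with each control period).
- capture(name): name is "side" or "top" or "wrist"; returns a dict with "image" (384x512x3 uint8, red, green, blue), "mtx" (3x3 intrinsics, pixels), "distortion" ([k1, k2, p1, p2, k3] as OpenCV has them; the pictures are not rectified), "camera_from_world" (4x4, takes a point from world to camera coordinates). Camera axes: x right, y up, looking along -z (the intrinsics and any distortion apply to the point x, -y, -z); pixel columns grow to the right and rows downward; lengths in m; the calibration is good to about 2 mm. A picture is of the moment at which its call begins. There is no depth.
- finish_job(): hands the job in; it is judged then, once.
The state is a dict: "time": time; "joint_pos": joint angles; "joint_vel": joint speeds; "effort": joint torques, N m; "position": TCP position; "tcp_rot": TCP orientation; "force": force on the tool from outside, world axes, zero at the start; "moment": the same for the moment, N m; "opening": finger opening in m; "gripper_force": force on a finger pad.
Only numpy, scipy, OpenCV 4.12 (cv2) and the standard library are available. Lean on these libraries where they do the work, as an engineer would, in place of code of your own. Each camera call takes 0.05 s, during which the arm holds its last target. There are 200 camera calls.

## Working session

There is one attempt and no reset: what is moved stays moved. The work goes in short steps, Python scripts to look and compute and a shell command to move; the robot and the scene stay as the last step left them, time stands still between calls to the robot, and variables do not carry over. Pictures are saved under pics/ and viewed, at most 10 in all, crops included, and the job is handed in when it is done.

```bash
mkdir -p pics; cat > h.py <<'E'
import numpy as np, cv2
from workcell import state, capture, finish_job
from scipy.spatial.transform import Rotation as R
def ray(c,px):
    p=cv2.undistortPoints(np.array([[px]],float),np.array(c["mtx"],float),np.array(c["distortion"],float))[0,0]
    M=np.array(c["camera_from_world"]); d=M[:3,:3].T@np.array([p[0],-p[1],-1.0]); o=-M[:3,:3].T@M[:3,3]
    return o,d
def onz(c,px,z):
    o,d=ray(c,px); return o+d*(z-o[2])/d[2]
def proj(c,P):
    M=np.array(c["camera_from_world"]); q=M[:3,:3]@np.array(P)+M[:3,3]
    return cv2.projectPoints(np.array([[q[0],-q[1],-q[2]]]),np.zeros(3),np.zeros(3),np.array(c["mtx"],float),np.array(c["distortion"],float))[0][0,0]
def save(c,n): cv2.imwrite("pics/"+n+".png",cv2.cvtColor(c["image"],cv2.COLOR_RGB2BGR))
E
python3 - <<'E'
from h import *
import pickle
for n in("top","side"):
    c=capture(n); save(c,n+"0"); pickle.dump(c,open(n+".pkl","wb"))
    M=np.array(c["camera_from_world"]); print(n,-M[:3,:3].T@M[:3,3])
s=state(); print(s["position"],s["tcp_rot"],s["time"])
E
```

```text
top [0.4289282  0.22108843 0.91705483]
side [0.62275221 0.83166481 0.60954765]
[0.22342655 0.50203365 0.20444347] [-1.79888235e+02 -8.68228822e-03  1.56006066e+02] 0.1
```

View pics/top0.png

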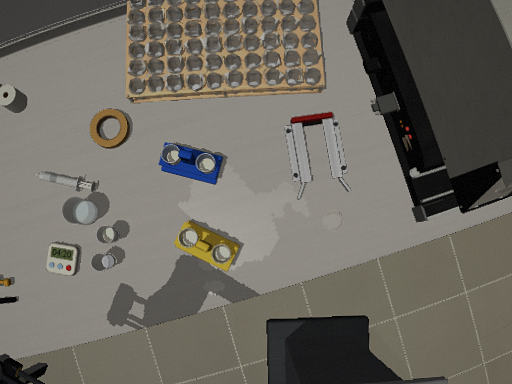

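View pics/side0.png

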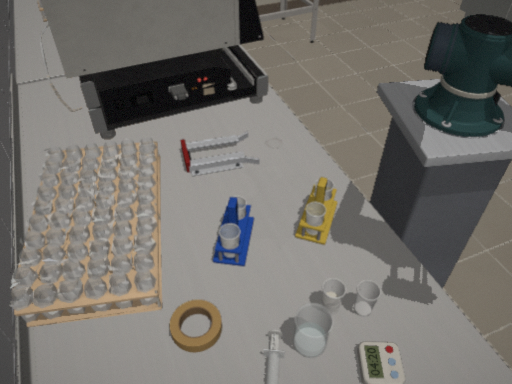

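The top view shows the blue carrier around (191,163), yellow around (207,245), and the track around (318,150) with its red stop at (312,118) and its mouth toward the bottom, near (323,188). The side view agrees. Next I'll enlarge the top view to get exact features.

```bash
python3 - <<'E'
from h import *
import pickle
c=pickle.load(open("top.pkl","rb")); im=c["image"]
cr=cv2.cvtColor(im[95:215,150:360],cv2.COLOR_RGB2BGR)
cr=cv2.resize(cr,None,fx=3.8,fy=3.8,interpolation=cv2.INTER_CUBIC); cv2.imwrite("pics/crop1.png",cr)
h=cv2.cvtColor(im,cv2.COLOR_RGB2HSV)
for n,lo,hi in(("blue",(105,130,30),(130,255,255)),("yellow",(20,130,60),(35,255,255)),("red",(0,170,60),(6,255,255))):
    m=cv2.inRange(h,lo,hi); k,l,s,ce=cv2.connectedComponentsWithStats(m)
    i=1+np.argmax(s[1:,4]); pts=cv2.findNonZero((l==i).astype(np.uint8)); r=cv2.minAreaRect(pts)
    print(n,s[i],r)
    b=cv2.boxPoints(r)
    for z in (0.0,0.008,0.03): print(z,[onz(c,p,z)[:2].round(4).tolist() for p in b])
E
```

```text
blue [ 159  145   64   39 1020] ((189.70590209960938, 162.67648315429688), (59.90629577636719, 28.61920166015625), 14.03624439239502)
0.0 [[0.5809, 0.4035], [0.6358, 0.39], [0.6036, 0.276], [0.5496, 0.2902]]
0.008 [[0.5796, 0.4019], [0.634, 0.3885], [0.6021, 0.2755], [0.5486, 0.2896]]
0.03 [[0.576, 0.3975], [0.629, 0.3845], [0.5979, 0.2742], [0.5457, 0.288]]
yellow [ 174  221   65   50 1071] ((206.00001525878906, 245.00003051757812), (59.92662048339844, 29.516096115112305), 26.56505012512207)
0.0 [[0.4342, 0.374], [0.4842, 0.3479], [0.431, 0.2463], [0.3815, 0.2725]]
0.008 [[0.4342, 0.3727], [0.4838, 0.3468], [0.4309, 0.2461], [0.3819, 0.272]]
0.03 [[0.4341, 0.369], [0.4824, 0.3438], [0.4309, 0.2455], [0.3831, 0.2708]]
red [292 113  40   9 171] ((311.50872802734375, 117.06552124023438), (4.493566513061523, 39.71519088745117), 82.40535736083984)
0.0 [[0.6778, 0.1385], [0.6874, 0.0597], [0.6782, 0.059], [0.6688, 0.1377]]
0.008 [[0.6757, 0.1393], [0.6851, 0.0611], [0.676, 0.0604], [0.6667, 0.1384]]
0.03 [[0.6697, 0.1412], [0.6789, 0.065], [0.67, 0.0643], [0.6609, 0.1404]]
```

View pics/crop1.png

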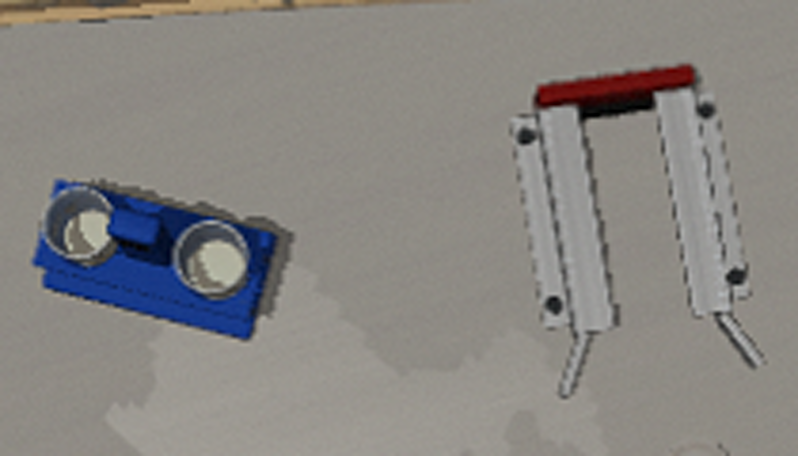

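The crop shows these features:
- Cup rims: centres near (78,225) and (212,259).
- Near foot edge: (44,285)–(248,338).
- Lip inner edges: (578,110)–(612,325) and (657,95)–(697,312).
- Lip ends at the mouth: (583,331) to (728,310).

Now I'll convert these to world coordinates and check them against the known sizes.

```bash
python3 - <<'E'
from h import *
import pickle
c=pickle.load(open("top.pkl","rb"))
f=lambda p,z: onz(c,((p[0]+.5)/3.8-.5+150,(p[1]+.5)/3.8-.5+95),z)[:2]
n=np.linalg.norm; ang=lambda v: np.degrees(np.arctan2(v[1],v[0])).round(2)
a,b=f((78,225),.063),f((212,259),.063); print("rims",a,b,n(a-b),"mid",(a+b)/2,ang(a-b))
a,b=f((44,285),.008),f((248,338),.008); print("foot edge",a,b,n(a-b),ang(a-b))
u=(a-b)/n(a-b); print("centre from edge",(a+b)/2+.028*np.array([u[1],-u[0]]))
print("fin top", f((135,217),.1))
l0,l1,r0,r1=[f(p,.018) for p in((612,325),(578,110),(697,312),(657,95))]
print("lips",l0,l1,r0,r1,ang(l1-l0),ang(r1-r0))
print("mouth gap",n(l0-r0),"mid",(l0+r0)/2,ang(l0-r0))
print("pad side mid",(l1+r1)/2)
o=[f(p,.003) for p in((526,135),(553,304),(707,110),(737,276))]
print("screws",o,ang(o[0]-o[1]),ang(o[2]-o[3]),n(o[0]-o[2]),n(o[0]-o[1]), np.mean(o,0))
s=[f(p,.03) for p in((538,88),(693,67),(540,106),(695,85))]; print("stop",s,n(s[0]-s[1]),ang(s[0]-s[1]), (s[2]+s[3])/2)
# two-view check with side camera: project candidates
d=pickle.load(open("side.pkl","rb"))
im=d["image"].copy()
for P in [*(list(x)+[.018] for x in(l0,r0)), *(list(f(p,.063))+[.063] for p in((78,225),(212,259))),list(s[0])+[.03],list(s[1])+[.03]]:
    q=proj(d,P); print(q.round(1)); cv2.drawMarker(im,tuple(int(round(v)) for v in q),(255,0,255),cv2.MARKER_CROSS,5,1)
cr=cv2.resize(im[120:275,160:345],None,fx=3.8,fy=3.8,interpolation=cv2.INTER_CUBIC); cv2.imwrite("pics/crop2.png",cr[:,:,::-1])
E
```

```text
rims [0.59832718 0.36712319] [0.58007885 0.30282088] 0.06684151228461672 mid [0.58920301 0.33497204] 74.16
foot edge [0.57874336 0.3939734 ] [0.54906888 0.29037339] 0.10776612628084989 74.02
centre from edge [0.59082367 0.33446331]
fin top [0.59396273 0.33446053]
lips [0.54988384 0.1082444 ] [0.66039828 0.12087666] [0.55543741 0.0651164 ] [0.66760322 0.08005981] 6.52 7.59
mouth gap 0.04348409506535864 mid [0.55266062 0.0866804 ] 97.34
pad side mid [0.66400075 0.10046823]
screws [array([0.65151681, 0.14660066]), array([0.56335756, 0.13599788]), array([0.66318216, 0.05192523]), array([0.57566019, 0.04091887])] 6.86 7.17 0.09539139525574737 0.0887945544133777 [0.61342918 0.09386066]
stop [array([0.66906529, 0.14186896]), array([0.67877332, 0.06282753]), array([0.6597298 , 0.14122451]), array([0.66935027, 0.06232593])] 0.07963538287616312 97.0 [0.66454004 0.10177522]
[242.4 151.6]
[237.7 139.6]
[230.9 231.6]
[237.7 202.7]
[186.6 162.3]
[181.2 139.3]
```

View pics/crop2.png

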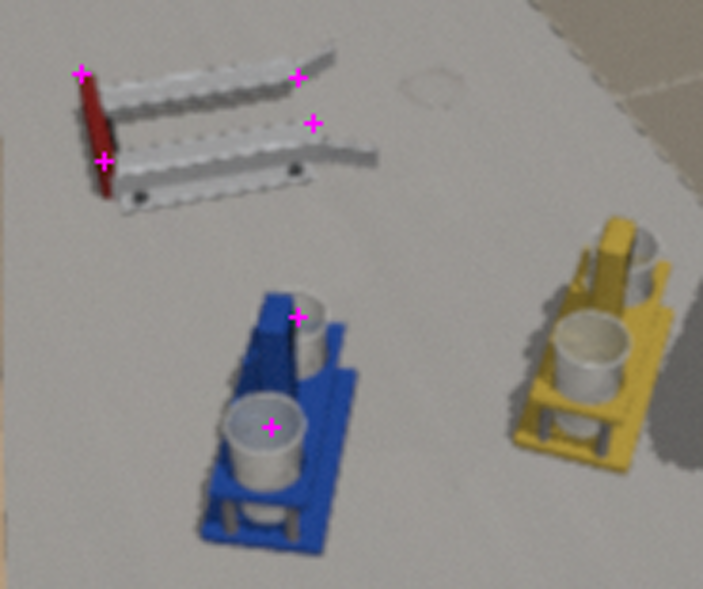

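The side projections land on the same features to within about 2 mm, so the track is at yaw ≈7.1° with home ≈(0.606,0.0934). Blue is at ≈(0.590,0.3345), yaw ≈74.1°. Next I'll check the device's clearance beside the track and work out the approach shift.

```bash
cat >> h.py <<'E'
def go(x,y,z,yaw):
    s=state(); T=R.from_euler("xyz",s["tcp_rot"],degrees=True); G=R.from_euler("xyz",[180,0,yaw],degrees=True)
    print("t",s["time"],"pos",np.round(s["position"],4),"rot",np.round(s["tcp_rot"],2),"F",np.round(s["force"],1),"open",round(s["opening"],4))
    print("shift cm",(100*T.inv().apply(np.array([x,y,z])-s["position"])).round(2),"rotvec",(T.inv()*G).as_rotvec().round(4))
TO=np.array([.606,.0934]); TY=7.1
def trk(x,y=0):
    a=np.radians(TY); return TO+x*np.array([np.cos(a),np.sin(a)])+y*np.array([-np.sin(a),np.cos(a)])
E
python3 - <<'E'
from h import *
import pickle
c=pickle.load(open("top.pkl","rb"));d=pickle.load(open("side.pkl","rb"))
for a,b in(((420,218),(266,93)),((380,105),(178,92)),((352,10),(106,133))):
    o1,v1=ray(c,a);o2,v2=ray(d,b); t=np.linalg.lstsq(np.c_[v1,-v2],o2-o1,rcond=None)[0]; p,q=o1+t[0]*v1,o2+t[1]*v2
    print(p.round(3),q.round(3),"side on table",onz(d,b,0)[:2].round(3))
go(.590,.3345,.15,74.1)
E
```

```text
[ 0.471 -0.097  0.032] [ 0.467 -0.096  0.031] side on table [ 0.458 -0.146]
[ 0.672 -0.013  0.1  ] [ 0.676 -0.013  0.102] side on table [ 0.687 -0.183]
[0.884 0.013 0.053] [0.844 0.018 0.031] side on table [ 0.856 -0.026]
t 0.1 pos [0.2234 0.502  0.2044] rot [-1.7989e+02 -1.0000e-02  1.5601e+02] F [-0.1  0.4 -0.3] open 0.094
shift cm [-40.3   -0.39   5.44] rotvec [-1.7000e-03  1.3000e-03  1.4295e+00]
```

```bash
python3 -m handwheel '[[-4,0,0,0,0,0.14],[-8,-0.1,0.5,0,0,0.28],[-13,-0.1,1,0,0,0.42],[-18,-0.2,1.5,0,0,0.57],[-23,-0.2,2,0,0,0.72],[-28,-0.3,3,0,0,0.87],[-32,-0.3,4,0,0,1.02],[-36,-0.4,5,0,0,1.17],[-39,-0.4,5.4,0,0,1.31],[-40.3,-0.4,5.4,0,0,1.43]]' 5 20; python3 - <<'E'
from h import *
go(.590,.3345,.15,74.1)
c=capture("wrist"); save(c,"w1")
print([proj(c,(*p,.1)).round(0) for p in [(.590,.3345)]],proj(c,(.5808,.3019,.063)),proj(c,(.599,.3662,.063)))
E
```

```text
time: 1.35
position: [0.5912, 0.3334, 0.1494]
tcp_rot: [-179.9, 0.1, 73.7]
force: [-0.0, 0.0, 0.4]
opening: 0.05
gripper_force: 0.0
t 1.35 pos [0.5912 0.3334 0.1494] rot [-1.7988e+02  1.2000e-01  7.3720e+01] F [-0.   0.   0.4] open 0.05
shift cm [ 0.08 -0.14 -0.06] rotvec [-0.0022  0.0022 -0.0066]
[array([246., 208.])] [246.88827367 232.71293817] [246.26714113 157.02789462]
```

View pics/w1.png

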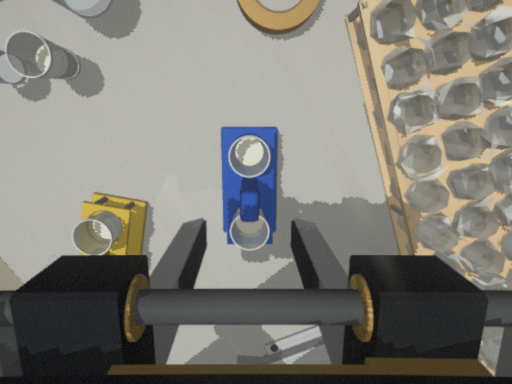

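The wrist view shows the fin top at about (250,208) and the rims at about (249,156) and (250,232), which is ~3 px right of the prediction. I'll recompute from close by.

```bash
python3 - <<'E'
from h import *
c=capture("wrist"); im=c["image"]
m=cv2.inRange(cv2.cvtColor(im,cv2.COLOR_RGB2HSV),(105,130,30),(130,255,255))
xs={r:(np.where(m[r,200:300])[0][[0,-1]]+200) for r in (132,138,170,180,190,205,215)}
for r,(a,b) in xs.items(): 
    z=.008; print(r,a,b,onz(c,(a-.5,r),z)[:2].round(4),onz(c,(b+.5,r),z)[:2].round(4),np.mean([onz(c,(a-.5,r),z),onz(c,(b+.5,r),z)],0)[:2].round(4))
a,b=onz(c,(249,156),.063),onz(c,(249.5,232),.063); print((a+b)/2,a-b,np.linalg.norm(a-b),np.degrees(np.arctan2(*(a-b)[1::-1])))
print(onz(c,(250,197),.1),onz(c,(250,218),.1))
E
```

```text
132 220 274 [0.5796 0.3896] [0.6315 0.3744] [0.6055 0.382 ]
138 220 274 [0.5778 0.3841] [0.6299 0.3688] [0.6039 0.3764]
170 221 274 [0.5691 0.3533] [0.6215 0.3379] [0.5953 0.3456]
180 222 274 [0.5669 0.3431] [0.6188 0.3279] [0.5929 0.3355]
190 222 274 [0.5638 0.3331] [0.6161 0.3178] [0.5899 0.3254]
205 222 273 [0.5589 0.3178] [0.6108 0.3026] [0.5849 0.3102]
215 222 273 [0.5557 0.3074] [0.608  0.2921] [0.5818 0.2997]
[0.59350296 0.33352336 0.063     ] [0.01844109 0.0644831  0.        ] 0.06706820622923759 74.04035344829141
[0.59623137 0.34117733 0.1       ] [0.59166328 0.32554894 0.1       ]
```

```bash
python3 -m handwheel '[[0.1,0.16,1,0,0,-0.006],[0.1,0.16,2,0,0,-0.006],[0.1,0.16,3,0,0,-0.006],[0.1,0.16,4,0,0,-0.006],[0.1,0.16,5,0,0,-0.006],[0.1,0.16,6,0,0,-0.006],[0.1,0.16,7,0,0,-0.006],[0.1,0.16,7.8,0,0,-0.006],[0.1,0.16,7.9,0,0,-0.006],[0.1,0.16,7.9,0,0,-0.006]]' && python3 -m handwheel '[[0,0,0,0,0,0],[0,0,0,0,0,0],[0,0,0,0,0,0],[0,0,0,0,0,0],[0,0,0,0,0,0],[0,0,0,0,0,0],[0,0,0,0,0,0],[0,0,0,0,0,0],[0,0,0,0,0,0],[0,0,0,0,0,0]]' 0.5 30
```

```text
time: 2.7
position: [0.5922, 0.3355, 0.0727]
tcp_rot: [180.0, -0.0, 74.4]
force: [0.3, 0.9, 0.1]
opening: 0.05
gripper_force: 0.0
time: 3.95
position: [0.5921, 0.3355, 0.0726]
tcp_rot: [180.0, -0.0, 74.4]
force: [0.3, -0.1, -0.1]
opening: 0.0137
gripper_force: 30.0
```

```bash
python3 -m handwheel '[[0,0,-1,0,0,0],[0,0,-2,0,0,0],[0,0,-3.5,0,0,0],[0,0,-5,0,0,0],[0,0,-6,0,0,0],[0,0,-6,0,0,0],[0,0,-6,0,0,0],[0,0,-6,0,0,0],[0,0,-6,0,0,0],[0,0,-6,0,0,0]]' && python3 - <<'E'
from h import *
p=trk(-.148); print(p); go(.56,.15,.133,40); go(*p,.133,TY)
E
```

```text
time: 5.2
position: [0.5919, 0.3354, 0.1321]
tcp_rot: [-180.0, 0.0, 74.4]
force: [-0.5, 0.0, -2.8]
opening: 0.0136
gripper_force: 30.0
[0.45913487 0.07510698]
t 5.2 pos [0.5919 0.3354 0.1321] rot [-1.7997e+02  2.0000e-02  7.4420e+01] F [-0.5  0.  -2.8] open 0.0136
shift cm [-18.72   1.91  -0.08] rotvec [-3.000e-04  4.000e-04  6.007e-01]
t 5.2 pos [0.5919 0.3354 0.1321] rot [-1.7997e+02  2.0000e-02  7.4420e+01] F [-0.5  0.  -2.8] open 0.0136
shift cm [-28.64  -5.8   -0.08] rotvec [-2.0000e-04  5.0000e-04  1.1749e+00]
```

```bash
python3 -m handwheel '[[-2,0.2,0,0,0,0.08],[-5,0.5,0,0,0,0.2],[-8.5,0.8,0,0,0,0.33],[-12,1,0,0,0,0.46],[-15.5,0.8,0,0,0,0.6],[-19,0.2,0,0,0,0.74],[-22,-0.9,0,0,0,0.87],[-25,-2.5,0,0,0,1.0],[-27.5,-4.4,0,0,0,1.1],[-28.6,-5.8,0,0,0,1.17]]' && python3 - <<'E'
from h import *
p=trk(-.148); go(*p,.133,TY)
for n in("top","side"):
    c=capture(n); save(c,n+"2")
    im=c["image"]; m=cv2.inRange(cv2.cvtColor(im,cv2.COLOR_RGB2HSV),(105,130,30),(130,255,255))
    print(n,cv2.boundingRect(m), [proj(c,(*trk(x),z)).round(0).tolist() for x,z in((-.148,.06),(-.054,0),(0,0))])
t=cv2.imread("pics/top2.png")[95:275,230:400]; s=cv2.imread("pics/side2.png")[80:260,150:400]
cv2.imwrite("pics/both2.png",cv2.resize(np.hstack([t,s]),None,fx=1.9,fy=1.9,interpolation=cv2.INTER_CUBIC))
E
```

```text
time: 6.45
position: [0.4583, 0.0746, 0.1327]
tcp_rot: [180.0, -0.0, 7.2]
force: [-0.8, -0.0, -1.8]
opening: 0.0137
gripper_force: 30.0
t 6.45 pos [0.4583 0.0746 0.1327] rot [ 1.7999e+02 -3.0000e-02  7.1700e+00] F [-0.8 -0.  -1.8] open 0.0137
shift cm [ 0.09 -0.04 -0.03] rotvec [ 0.0002 -0.0004  0.0011]
top (315, 196, 32, 66) [[334.0, 227.0], [321.0, 180.0], [316.0, 153.0]]
side (257, 82, 56, 51) [[282.0, 123.0], [240.0, 152.0], [216.0, 156.0]]
```

View pics/both2.png

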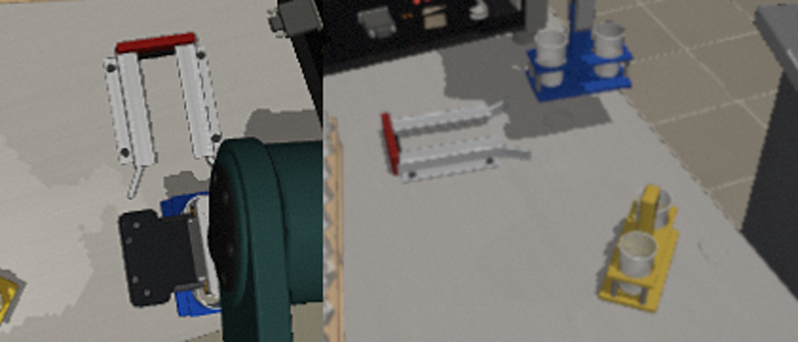

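The carrier hangs level in front of the mouth, and yellow is untouched. I'll lower it to just above the table.

```bash
python3 -m handwheel '[[0,0,1,0,0,0],[0,0,2,0,0,0],[0,0,3,0,0,0],[0,0,4,0,0,0],[0,0,4.8,0,0,0],[0,0,5.3,0,0,0],[0,0,5.6,0,0,0],[0,0,5.8,0,0,0],[0,0,5.8,0,0,0],[0,0,5.8,0,0,0]]' && python3 - <<'E'
from h import *
c=capture("side"); save(c,"side3")
s=cv2.imread("pics/side3.png")
for x in(-.203,-.093):
  for y in(-.028,.028): print(x,y,proj(c,(*trk(x,y),.008)).round(1))
s=s[80:200,170:330]; cv2.imwrite("pics/s3.png",cv2.resize(s,None,fx=4.8,fy=4.8,interpolation=cv2.INTER_CUBIC))
go(*trk(-.148),.0735,TY)
E
```

```text
time: 7.8
position: [0.4596, 0.0755, 0.0748]
tcp_rot: [-180.0, -0.0, 7.4]
force: [0.7, 0.1, -1.6]
opening: 0.0137
gripper_force: 30.0
-0.203 -0.028 [300.1 131.3]
-0.203 0.028 [308.4 145.9]
-0.093 -0.028 [254.1 138.8]
-0.093 0.028 [260.7 154. ]
t 7.85 pos [0.4595 0.0756 0.0748] rot [-1.80e+02 -3.00e-02  7.38e+00] F [-0.6  0.7 -1.2] open 0.0139
shift cm [-0.05  0.04  0.13] rotvec [-0.     -0.0006  0.0049]
```

View pics/s3.png

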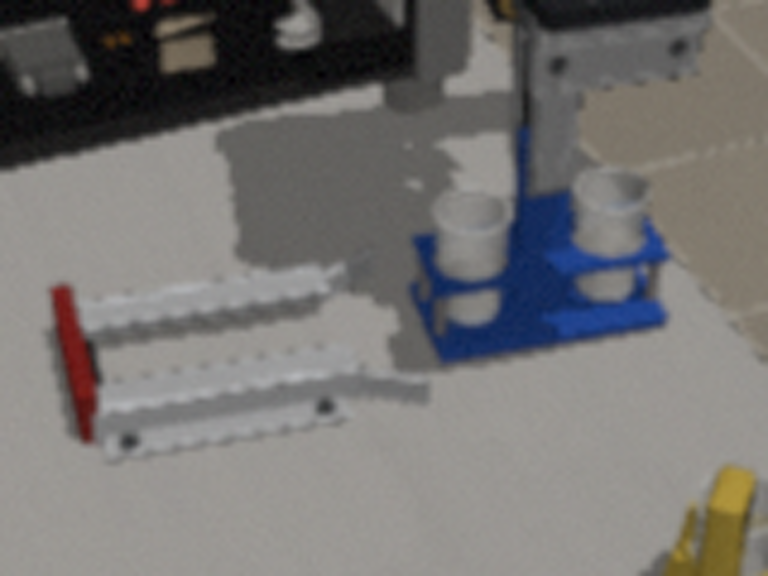

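The corners match the prediction to about 1 px: near front corner at crop (440,360) against (435,355), rear at (664,322) against (664,316). It's low and in line, so I'll slide in and watch the force.

```bash
python3 -m handwheel '[[0.8,0,0.1,0,0,0.005],[1.6,0,0.1,0,0,0.005],[2.4,0,0.1,0,0,0.005],[3.2,0,0.1,0,0,0.005],[4,0,0.1,0,0,0.005],[4.8,0,0.1,0,0,0.005],[5.5,0,0.1,0,0,0.005],[6,0,0.1,0,0,0.005],[6,0,0.1,0,0,0.005],[6,0,0.1,0,0,0.005]]' && python3 -m handwheel '[[0.4,0,0,0,0,0],[0.8,0,0,0,0,0],[1.2,0,0,0,0,0],[1.6,0,0,0,0,0],[2,0,0,0,0,0],[2.4,0,0,0,0,0],[2.8,0,0,0,0,0],[3,0,0,0,0,0],[3,0,0,0,0,0],[3,0,0,0,0,0]]' && python3 - <<'E'
from h import *
go(*trk(0.002),.0735,TY)
E
```

```text
time: 9.1
position: [0.5186, 0.0833, 0.0734]
tcp_rot: [-180.0, 0.0, 7.1]
force: [0.4, 0.1, -2.4]
opening: 0.0136
gripper_force: 30.0
time: 10.35
position: [0.5485, 0.087, 0.0735]
tcp_rot: [-180.0, 0.0, 7.1]
force: [-0.8, 0.1, -2.4]
opening: 0.0136
gripper_force: 30.0
t 10.35 pos [0.5485 0.087  0.0735] rot [-1.80e+02  1.00e-02  7.09e+00] F [-0.8  0.1 -2.4] open 0.0136
shift cm [ 5.98  0.07 -0.01] rotvec [-0.0001  0.0001 -0.0001]
```

Free-running with no side force. I'll carry on home in small steps.

```bash
python3 -m handwheel '[[0.6,0,0,0,0,0],[1.2,0,0,0,0,0],[1.8,0,0,0,0,0],[2.4,0,0,0,0,0],[3,0,0,0,0,0],[3.6,0,0,0,0,0],[4.2,0,0,0,0,0],[4.8,0,0,0,0,0],[5.1,0,0,0,0,0],[5.1,0,0,0,0,0]]' && python3 -m handwheel '[[0.1,0,0,0,0,0],[0.2,0,0,0,0,0],[0.3,0,0,0,0,0],[0.4,0,0,0,0,0],[0.5,0,0,0,0,0],[0.6,0,0,0,0,0],[0.7,0,0,0,0,0],[0.7,0,0,0,0,0],[0.7,0,0,0,0,0],[0.7,0,0,0,0,0]]'
```

```text
time: 11.6
position: [0.5994, 0.0933, 0.0734]
tcp_rot: [-180.0, 0.0, 7.1]
force: [0.1, -1.0, -2.5]
opening: 0.0136
gripper_force: 30.0
time: 12.85
position: [0.6062, 0.0941, 0.0735]
tcp_rot: [-180.0, -0.0, 7.1]
force: [0.1, 1.1, -1.9]
opening: 0.0138
gripper_force: 30.0
```

```bash
python3 -m handwheel '[[0.05,0,0,0,0,0],[0.1,0,0,0,0,0],[0.15,0,0,0,0,0],[0.2,0,0,0,0,0],[0.25,0,0,0,0,0],[0.3,0,0,0,0,0],[0.3,0,0,0,0,0],[0.3,0,0,0,0,0],[0.3,0,0,0,0,0],[0.3,0,0,0,0,0]]'
```

```text
time: 14.1
position: [0.6089, 0.0945, 0.0735]
tcp_rot: [-180.0, 0.0, 7.1]
force: [-1.7, -0.2, -1.6]
opening: 0.0138
gripper_force: 30.0
```

```bash
python3 -m handwheel '[[0.05,0,0,0,0,0],[0.1,0,0,0,0,0],[0.15,0,0,0,0,0],[0.2,0,0,0,0,0],[0.2,0,0,0,0,0],[0.2,0,0,0,0,0],[0.2,0,0,0,0,0],[0.2,0,0,0,0,0],[0.2,0,0,0,0,0],[0.2,0,0,0,0,0]]'
```

```text
time: 15.35
position: [0.6095, 0.0946, 0.0733]
tcp_rot: [-180.0, 0.2, 7.1]
force: [-6.3, -1.1, 2.9]
opening: 0.0134
gripper_force: 30.0
```

There's contact with the stop: −6 N, and it advanced only 0.6 of the 2 mm commanded. I'll ease off, set it down, release and retreat.

```bash
python3 -m handwheel '[[-0.1,0,0,0,0,0],[-0.1,0,0.1,0,0,0],[-0.1,0,0.1,0,0,0],[-0.1,0,0.1,0,0,0],[-0.1,0,0.1,0,0,0],[-0.1,0,0.1,0,0,0],[-0.1,0,0.1,0,0,0],[-0.1,0,0.1,0,0,0],[-0.1,0,0.1,0,0,0],[-0.1,0,0.1,0,0,0]]' && python3 -m handwheel '[[0,0,0,0,0,0],[0,0,0,0,0,0],[0,0,0,0,0,0],[0,0,0,0,0,0],[0,0,0,0,0,0],[0,0,0,0,0,0],[0,0,0,0,0,0],[0,0,0,0,0,0],[0,0,0,0,0,0],[0,0,0,0,0,0]]' 4 && python3 -m handwheel '[[0,0,-1,0,0,0],[0,0,-2,0,0,0],[0,0,-3,0,0,0],[0,0,-4,0,0,0],[0,0,-6,0,0,0],[0,0,-8,0,0,0],[0,0,-10,0,0,0],[0,0,-12,0,0,0],[0,0,-13,0,0,0],[0,0,-13,0,0,0]]' && python3 -m handwheel '[[-2,0,0,0,0,0],[-5,0,0,0,0,0],[-8,0,0,0,0,0],[-11,0,0,0,0,0],[-14,0,0,0,0,0],[-17,0,0,0,0,0],[-20,0,0,0,0,0],[-22,0,0,0,0,0],[-23,0,0,0,0,0],[-23,0,0,0,0,0]]' && python3 - <<'E'
from h import *
c=capture("side"); save(c,"side4"); d=capture("top"); save(d,"top4")
for x in(-.055,.055):print(x,[proj(k,(*trk(x,0),.063)).round(1).tolist() for k in(c,d)])
a=cv2.imread("pics/side4.png")[100:250,150:330]; b=cv2.imread("pics/top4.png")[95:245,250:390]
cv2.imwrite("pics/b4.png",cv2.resize(np.hstack([a,b]),None,fx=2.5,fy=2.5,interpolation=cv2.INTER_CUBIC))
E
```

```text
time: 16.6
position: [0.6093, 0.0946, 0.0728]
tcp_rot: [-180.0, 0.1, 7.1]
force: [-6.1, 0.1, 2.0]
opening: 0.0141
gripper_force: 30.0
time: 17.85
position: [0.6101, 0.0946, 0.0725]
tcp_rot: [-180.0, -0.0, 7.1]
force: [0.7, 0.7, -0.4]
opening: 0.0403
gripper_force: 0.0
time: 19.1
position: [0.6105, 0.0947, 0.2036]
tcp_rot: [180.0, -0.1, 7.1]
force: [-0.2, -0.4, -0.5]
opening: 0.0398
gripper_force: 0.0
time: 20.35
position: [0.3817, 0.0662, 0.2022]
tcp_rot: [-180.0, -0.0, 7.1]
force: [0.7, 0.1, 0.9]
opening: 0.0399
gripper_force: 0.0
-0.055 [[240.1, 128.7], [325.5, 175.6]]
0.055 [[188.5, 136.9], [315.4, 117.2]]
```

View pics/b4.png

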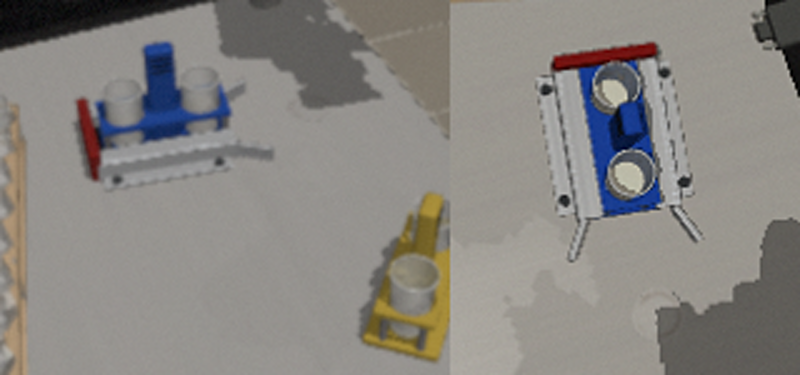

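The carrier sits between the lips with its front at the red stop. Its rear foot edge, crop (605,213)–(660,208), is flush with the lip ends at (585,218) and (675,205), as it should be when home. The gripper is clear and yellow is unmoved.

```bash
python3 -c "
from workcell import finish_job
print(finish_job())"
```

```text
the job is handed in; nothing more can be done
None
```

The blue carrier is in the track under both lips, pushed home against the red stop and released; the yellow carrier was left where it stood, and I handed the job in at about 20 s (the hand-in returned no verdict).

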